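Stroke the buffer rack's lids shut

TASK

Close up the white calibration-buffer rack: put the closed fingertips down at the red dot and, in one light stroke that follows the curved row to the green dot, fold the four blue lids fully shut one after another, without lifting away in between. Only stroke the lids: do not shift, lift or press hard on the rack, leave the bottle, beaker and weight where they stand, and then move clear.

Things in the scene. Friction and masses are not known exactly. Their poses are not given: they have to be found in the camera images.
- rack: White plastic buffer rack, loose on the bench, 0.9 kg, 54 mm wide, bent along an arc of radius 140 mm centred 140 mm away on its -x side. Origin under the middle of the row, at bench height, z up. The row runs from the red dot (+y end) to the green dot (-y end). Four blue lids, 32 mm along the row, 34 across, 5 thick, 44 apart; shut lids and end pads are flush, 50 mm above the bench.
- red_dot (a point): Centre of the red dot (18 mm across) on the flat white end pad where the stroke begins, 50 mm above the bench; 52 mm along the arc before the middle of lid 1.
- green_dot (a point): Centre of the green dot (18 mm across) on the flat white end pad where the stroke ends, 50 mm above the bench; 52 mm along the arc past the middle of lid 4.
- bottle: Bystander: amber bottle with white cap, 44 mm across, 90 mm tall, stands loose near the rack. Origin at the middle of its underside.
- beaker: Bystander: clear glass beaker, 56 mm across, 70 mm tall, stands loose near the rack. Origin at the middle of its underside.
- weight: Bystander: brass calibration weight with a knob, 32 mm across, 48 mm tall, stands loose inside the bend of the rack. Origin at the middle of its underside.
- well1 (a point): Fixed point on the rack over well 1 (counted from the red dot): the middle of the top face of lid 1 when it is shut, 50 mm above the bench.
- lid1 (a joint): Angle of lid 1: 0 flat shut, 1.57 upright, 2.1 open stop; starts 0.5 to 1.8. Hinge level across the row, 16 mm before the well point on the red-dot side, 47.5 mm above the bench: a tip coming from the red dot pushes the lid up, over and down. Friction hinge (0.005 N m, no spring): it stays at any angle, so the tip must pass within 3 mm of the shut lid's top to close it.
- well2 (a point): Fixed point on the rack over well 2 (counted from the red dot): the middle of the top face of lid 2 when it is shut, 50 mm above the bench.
- lid2 (a joint): Angle of lid 2: 0 flat shut, 1.57 upright, 2.1 open stop; starts 0.5 to 1.8. Hinge level across the row, 16 mm before the well point on the red-dot side, 47.5 mm above the bench: a tip coming from the red dot pushes the lid up, over and down. Friction hinge (0.005 N m, no spring): it stays at any angle, so the tip must pass within 3 mm of the shut lid's top to close it.
- well3 (a point): Fixed point on the rack over well 3 (counted from the red dot): the middle of the top face of lid 3 when it is shut, 50 mm above the bench.
- lid3 (a joint): Angle of lid 3: 0 flat shut, 1.57 upright, 2.1 open stop; starts 0.5 to 1.8. Hinge level across the row, 16 mm before the well point on the red-dot side, 47.5 mm above the bench: a tip coming from the red dot pushes the lid up, over and down. Friction hinge (0.005 N m, no spring): it stays at any angle, so the tip must pass within 3 mm of the shut lid's top to close it.
- well4 (a point): Fixed point on the rack over well 4 (counted from the red dot): the middle of the top face of lid 4 when it is shut, 50 mm above the bench.
- lid4 (a joint): Angle of lid 4: 0 flat shut, 1.57 upright, 2.1 open stop; starts 0.5 to 1.8. Hinge level across the row, 16 mm before the well point on the red-dot side, 47.5 mm above the bench: a tip coming from the red dot pushes the lid up, over and down. Friction hinge (0.005 N m, no spring): it stays at any angle, so the tip must pass within 3 mm of the shut lid's top to close it.

How it is judged:
By the outcome, as a careful person would: the job done as asked, in the order asked, and still so for the second after the job is handed in, with the robot touching nothing.
It also fails if it takes over 48 s, if anything falls off the work surface, if the arm or the gripper's body presses on something with over 40 N, if the wrist force passes 120 N, or if a joint passes its speed limit or range.

ROBOT

A 6-joint arm with a two-finger parallel gripper is mounted at the origin on the work surface. World frame = base frame: x ahead of the robot, y to its left, z up, the work surface at z = 0. Lengths are in m, angles in rad, forces in N, time in s.
With the tool pointing down it reaches from about 0.375 to 0.925 m from the base axis. Payload 5.7 kg.
Tool frame: the origin (TCP) lies between the finger pads, 19 mm behind the fingertips; this is the grasp point; z points along the fingers, y is the line along which they close (so a half turn about z gives the same grasp; the last joint's range is limited). The gripper opens to 85 mm and grips with 20 to 120 N. Pads are 22 mm wide; open, the fingers measure 114 mm over their backs; the gripper's body (76 mm by 85 mm) begins 54 mm behind the grasp point. The pads swing forward as they close: fully open they stand 13 mm farther back than shut.
Start: joints at [1.101, 0.359, 1.51, -0, 1.272, -0.115], TCP at [0.208, 0.563, 0.25] pointing down, gripper open.
Joint ranges: [-2.97, 2.97], [-1.01, 2.36], [0.21, 2.38], [-0.96, 4.11], [0.2, 2.71], [-2.98, 2.98]. Speed limits (rad/s): [2.39, 2.39, 3.14, 3.14, 3.14, 3.14].

INTERFACE

Orientations are given as a unit quaternion [x, y, z, w].
In Python, from station import env gives the robot as it stands. Calls block until the motion is done:
- env.goto(position, orientation): joint-space move of the TCP to a pose.
- env.move_l(position, orientation=None, velocity=0.15, contact_N=None): straight line of the TCP; orientation=None keeps the orientation; velocity is the mean speed in m/s. With contact_N (N) it stops when the force on the tool has changed by that much, and returns True; else False.
- env.set_joints(angles): joint-space move.
- env.set_gripper(opening, grip_force=None): opening from 0.0 (shut) to 1.0 (fully open); grip_force is the grip in N (None keeps the last); returns when the fingers have stopped.
- env.sleep(seconds).
- env.ik(position, orientation): joint angles nearest the present ones, or None.
- env.get_obs(): the state.
- env.camera(name): name is "scene" or "top" or "wrist"; returns a dict with "pixels" (420x560x3 uint8, red, green, blue), "range_z" (420x560 float32, m along the optical axis (not along the pixel's ray), 0 where there is no reading), "intrinsics" (3x3 intrinsics, pixels), "rvec" (rotation vector, rad) and "tvec" (3), from world to camera coordinates, as OpenCV has them; the wrist camera has in their place "T_tool_cam" (4x4, takes a point from camera to tool coordinates, whose origin is the TCP and whose axes are the flange's). Camera axes: x right, y down, z forward; pixel columns grow to the right and rows downward; lengths in m; the calibration is good to about 2 mm. A picture is of the moment at which its call begins: read the wrist's pose just before it.
A pose or a line that the arm cannot do raises env.MotionError and nothing moves.
- env.job_done(): hands the job in; it is judged then, once.
The state is a dict: "time": time; "q": joint angles; "joint_vel": joint speeds; "joint_efforts": joint torques, N m; "eef_pos": TCP position; "orientation": TCP orientation; "contact_force": force on the tool from outside, world axes, zero at the start; "moment": the same for the moment, N m; "finger_gap": opening from 0.0 (shut) to 1.0 (fully open); "gripper_force": force on a finger pad.
Only numpy, scipy, OpenCV 4.12 (cv2) and the standard library are available. Lean on these libraries where they do the work, as an engineer would, in place of code of your own. Each camera call takes 0.05 s, during which the arm holds its last target. There are 200 camera calls.

## Working session

There is one attempt and no reset: what is moved stays moved. The work goes in short steps, each a Python script; the robot and the scene stay as the last script left them, time stands still between calls to the robot, and variables do not carry over. Pictures are saved under pics/ and viewed, at most 10 in all, crops included, and the job is handed in when it is done.

```bash
mkdir -p pics; ls
python3 - <<'E'
from station import env
import cv2,numpy as np
for n in ["top","scene"]:
    c=env.camera(n); cv2.imwrite(f"pics/{n}0.png",c["pixels"][...,::-1]); np.savez(f"{n}0.npz",**{k:v for k,v in c.items()})
    print(c["intrinsics"],c["rvec"],c["tvec"])
o=env.get_obs(); print(o["time"],o["eef_pos"],o["orientation"],o["finger_gap"],o["contact_force"])
E
```

```text
pics
[[458.95243826   0.         283.13336003]
 [  0.         458.95243826 207.90804853]
 [  0.           0.           1.        ]] [ 2.09523264 -2.11022989  0.22699124] [0.04156561 0.61027598 0.60319911]
[[451.91247399   0.         281.09284901]
 [  0.         451.91247399 210.80656346]
 [  0.           0.           1.        ]] [ 1.92697311  1.06851215 -0.58516511] [-0.35306447 -0.23342516  1.10995294]
0.1 [0.2081655  0.56209364 0.24922786] [ 1.76466782e-01  9.84306216e-01 -8.27676947e-04 -2.48658243e-04] 1.001449125996519 [-0.91410242  0.06962306 -0.23436451]
```

View pics/top0.png

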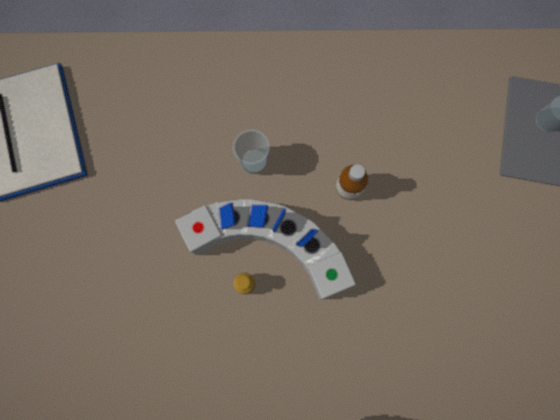

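View pics/scene0.png

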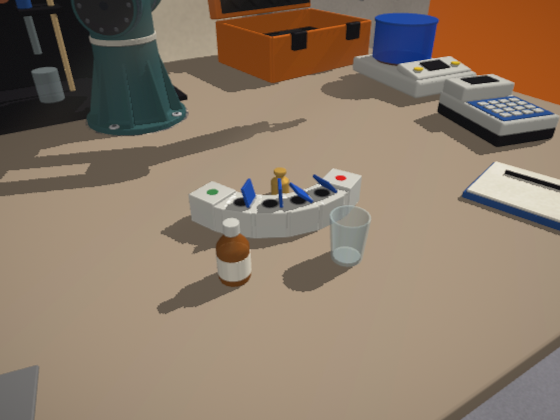

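The top view shows the red dot at about (198,227) and the green dot at (331,274). The four blue lids are open between them, with the weight inside the bend. The scene view shows red at (341,178) and green at (212,192), with the bottle and beaker outside the bend.

```bash
cat > h.py <<'E'
import cv2,numpy as np
def ray(c,uv):
    R=cv2.Rodrigues(c["rvec"])[0]; C=-R.T@c["tvec"].ravel()
    return C, R.T@np.linalg.inv(c["intrinsics"])@np.array([*uv,1.])
def onplane(c,uv,z):
    C,d=ray(c,uv); return C+d*(z-C[2])/d[2]
def tri(c1,u1,c2,u2):
    C,d=ray(c1,u1); D,e=ray(c2,u2); s,t=np.linalg.lstsq(np.c_[d,-e],D-C,rcond=None)[0]
    return (C+s*d+D+t*e)/2, np.linalg.norm(C+s*d-D-t*e)
def dot(img,near,col):
    h=cv2.cvtColor(img,cv2.COLOR_RGB2HSV).astype(int); H,S,V=h[...,0],h[...,1],h[...,2]
    m=(((H<8)|(H>172)) if col=="r" else ((H>45)&(H<90)))&(S>120)&(V>50)
    ys,xs=np.nonzero(m); k=np.hypot(xs-near[0],ys-near[1])<15
    return np.array([xs[k].mean(),ys[k].mean()]),k.sum()
E
python3 - <<'E'
from h import *
t=dict(np.load("top0.npz"));s=dict(np.load("scene0.npz"))
P={}
for col,a,b in [("r",(198,227),(341,178)),("g",(331,274),(212,192))]:
    ut,n=dot(t["pixels"],a,col); us,m=dot(s["pixels"],b,col)
    X,e=tri(t,ut,s,us); print(col,ut,n,us,m,onplane(t,ut,.05),onplane(s,us,.05),"tri",X,e); P[col]=(onplane(t,ut,.05)+onplane(s,us,.05))/2
    
print("chord",np.linalg.norm(P["r"]-P["g"]),"expect",.28*np.sin(.843))
for n,uv,z in [("weight",(244,284),.045),("cap",(357,172),.09)]: print(n,onplane(t,uv,z))
E
```

```text
r [197.75257732 227.17525773] 97 [340.39473684 177.52631579] 38 [0.58609627 0.16456884 0.05      ] [0.58539537 0.16570532 0.05      ] tri [0.58615273 0.1647054  0.05056884] 0.0005689422008292034
g [331.2804878  274.12195122] 82 [212.03225806 191.64516129] 31 [ 0.51536214 -0.03202641  0.05      ] [ 0.51549134 -0.03109398  0.05      ] tri [ 0.51552934 -0.03159472  0.05016349] 0.0009038653350748217
chord 0.2088889444976234 expect 0.20905980327491708
weight [0.50232602 0.09512896 0.045     ]
cap [ 0.65752201 -0.06924462  0.09      ]
```

```bash
cat >> h.py <<'E'
from scipy.spatial.transform import Rotation as Ro
R0=np.array([.58575,.1651]);G0=np.array([.51543,-.0316]);
def arc(R=R0,G=G0,L=.236):
    M=(R+G)/2;d=(G-R)/np.linalg.norm(G-R);n=np.array([d[1],-d[0]]);  # right-hand side of travel
    if n[0]>0:n=-n
    C=M+n*.14*np.cos(.118/.14); a0=np.arctan2(*(-n)[::-1])
    return C,a0
C,a0=arc()
def pose(s,tz,flip=0):
    "s: arc length from the red dot; tz: TCP height"
    a=a0+(.118-s)/.14
    p=[*(C+.14*np.array([np.cos(a),np.sin(a)])),tz]
    # tool y radial
    return np.array(p),(Ro.from_euler("z",a+np.pi/2+flip*np.pi)*Ro.from_euler("x",np.pi)).as_quat()
E
python3 - <<'E'
from h import *
from station import env
print(C,a0,pose(0,.07)[0],pose(.236,.07)[0], [pose(x,0)[0][:2].round(3) for x in(.052,.096,.14,.184)])
for f in (0,1): print(f,[None if (q:=env.ik(*pose(s,.07,f))) is None else q.round(2).tolist() for s in (0,.118,.236)])
E
```

```text
[0.46287987 0.09810626] -0.34333951972368093 [0.5857738  0.16516656 0.07      ] [ 0.5154062  -0.03166656  0.07      ] [array([0.602, 0.116]), array([0.6  , 0.072]), array([0.586, 0.031]), array([ 0.559, -0.004])]
0 [[0.16, 0.57, 1.66, -0.0, 0.91, -0.34], [-0.03, 0.56, 1.69, -0.0, 0.89, 0.31], [-0.2, 0.48, 1.87, -0.0, 0.79, 0.99]]
1 [[0.16, 0.57, 1.66, -0.0, 0.91, 2.8], [-0.03, 0.56, 1.69, -0.0, 0.89, -2.83], [-0.2, 0.48, 1.87, 0.0, 0.79, -2.15]]
```

Run:
```python
from h import *
from station import env
env.set_gripper(0.0,20)
env.goto(*pose(0,.16))
env.move_l(pose(0,.085)[0],pose(0,.085)[1],velocity=.1)
env.sleep(.3)
o=env.get_obs(); f0=o["contact_force"]; print(o["time"],o["eef_pos"],pose(0,.085)[0],o["finger_gap"],f0)
c=env.camera("top"); cv2.imwrite("pics/top1.png",cv2.resize(c["pixels"][180:320,160:380,::-1],None,fx=3.5,fy=3.5))
hit=env.move_l(pose(0,.060)[0],velocity=.01,contact_N=2)
o=env.get_obs(); print(hit,o["time"],o["eef_pos"],o["contact_force"]-f0)
```

```text
4.0667 [0.5860855  0.16521314 0.0855245 ] [0.5857738  0.16516656 0.085     ] 0.00038262677687178506 [ 0.37925466  1.00521208 -0.09736711]
True 5.6667 [0.58579091 0.16518511 0.068798  ] [-0.93523248 -0.93215859  4.61229702]
```

View pics/top1.png

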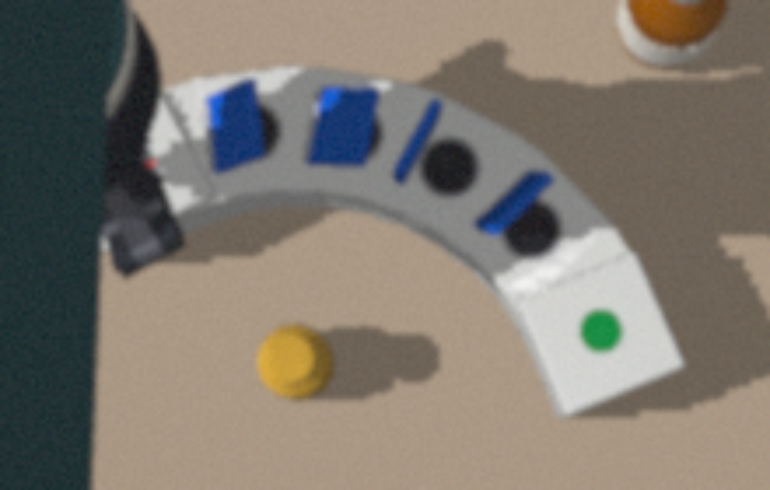

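Contact came at TCP 0.0688, so the tips are at 49.8 mm, which matches the pad height. The picture shows the fingers on the red dot and the lids still open, with the rack unmoved. I'll stroke now, trimming the height by force.

Run:
```python
from h import *
from station import env
f0=np.array([.38,1.0,-.1]); z=.0692
env.move_l(pose(0,z)[0],velocity=.01)
o=env.get_obs(); print(o["eef_pos"],(o["contact_force"]-f0).round(1))
for s in np.linspace(0,.236,15)[1:]:
    hit=env.move_l(*pose(s,z),velocity=.04,contact_N=8)
    o=env.get_obs(); f=o["contact_force"]-f0
    print(round(s,3),hit,round(o["time"],1),z.__round__(4),(o["eef_pos"]-pose(s,z)[0]).round(4),f.round(1))
    if hit: break
    if f[2]>3: z+=.0003
    elif f[2]<.4 and z>.0691: z-=.0001
c=env.camera("scene"); cv2.imwrite("pics/s2.png",cv2.resize(c["pixels"][120:270,150:400,::-1],None,fx=3.2,fy=3.2))
```

```text
[0.58575123 0.16516708 0.06911327] [-0.5 -0.4  0.3]
0.017 False 6.5 0.0692 [-0.0001 -0.0001 -0.0001] [-0.3 -1.4 -0.2]
0.034 False 7.1 0.0691 [ 0. -0.  0.] [-0.1 -1.   0.2]
0.051 False 7.7 0.0691 [-0.0001  0.0001 -0.    ] [ 0.2 -1.3 -0.1]
0.067 False 8.2 0.0691 [-0.0001  0.0001 -0.    ] [-0.1 -1.2 -0.3]
0.084 False 8.8 0.0691 [0. 0. 0.] [-0.6 -1.8  0.4]
0.101 False 9.4 0.0691 [0.     0.0001 0.    ] [-0.2 -1.1 -0.3]
0.118 False 10.0 0.0691 [ 0.     -0.      0.0001] [-0.1 -1.4 -0.1]
0.135 False 10.5 0.0691 [ 0.0001  0.     -0.    ] [-0.6 -1.6  1. ]
0.152 False 11.1 0.0691 [0.0001 0.0001 0.0001] [-0.1 -1.2  0.6]
0.169 False 11.7 0.0691 [0. 0. 0.] [ 0.  -0.9  0.3]
0.185 False 12.3 0.0691 [0.0002 0.0001 0.    ] [-0.5 -1.6 -0.2]
0.202 False 12.8 0.0691 [0.0003 0.     0.0001] [-0.7 -1.6 -0.4]
0.219 False 13.4 0.0691 [0.0003 0.     0.0001] [-0.2 -1.   0.5]
0.236 False 14.0 0.0691 [ 0.0004 -0.      0.0001] [ 0.2 -1.3  0.2]
```

View pics/s2.png

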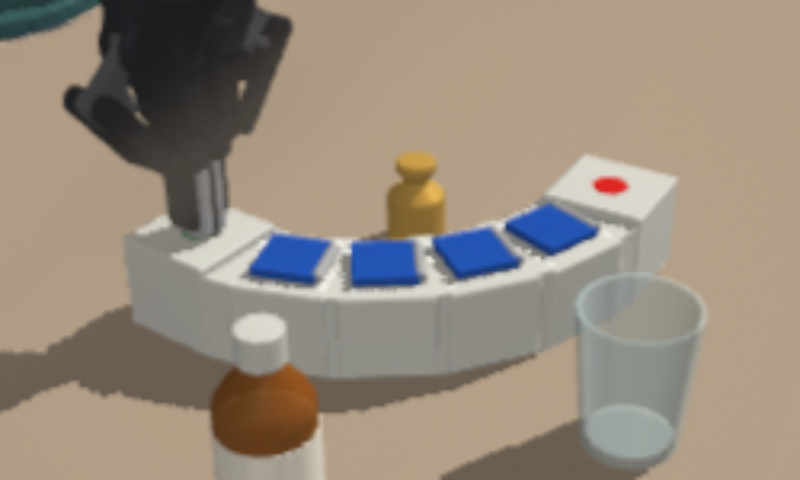

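All four lids are lying flat (crop pixels about (290,258), (385,263), (477,250) and (552,228)). The fingertips are on the green dot and the bystanders haven't moved. Next I lift clear, check for any shift of the rack, and hand in.

Run:
```python
from h import *
from station import env
env.move_l(pose(.236,.2)[0],velocity=.1)
p=pose(.236,.3)
env.goto([.35,.35,.3],p[1])
c=env.camera("top")
for col,a in (("r",(198,227)),("g",(331,274))): print(dot(c["pixels"],a,col))
cv2.imwrite("pics/t3.png",cv2.resize(c["pixels"][180:320,160:380,::-1],None,fx=3.5,fy=3.5))
print(env.get_obs()["time"])
```

```text
(array([197.75257732, 227.17525773]), np.int64(97))
(array([331.30952381, 274.11904762]), np.int64(84))
17.125
```

View pics/t3.png

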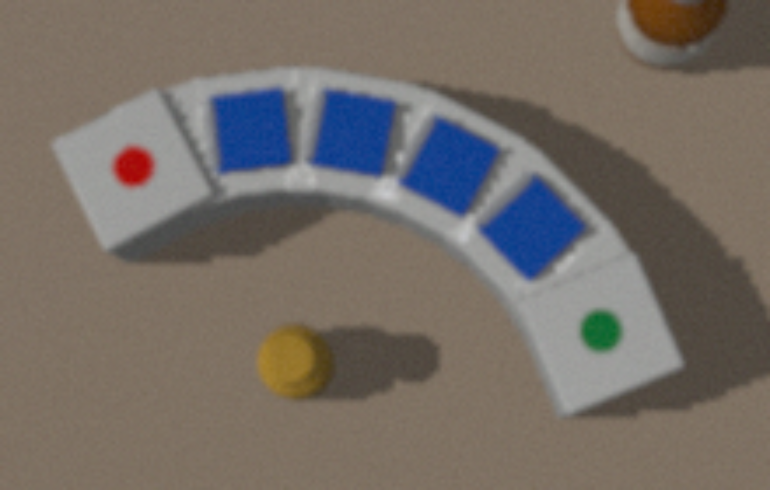

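The four lids are shut (crop pixels (252,130), (353,132), (450,165) and (533,227)). The dots are where they started, to within 0.05 px, so the rack has not shifted.

```bash
python3 -c "
from station import env
print(env.job_done())"
```

```text
the job is handed in; nothing more can be done
None
```

All four lids were folded shut in one light stroke from the red dot to the green dot, the rack did not shift, the bystanders were left standing, and the job was handed in with the arm clear at about 17 s.

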